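# Clear the pine panel and take a moisture reading

### The arm

A 7-joint arm with a two-finger parallel gripper is mounted at the origin on the work surface. World frame = base frame: x ahead of the robot, y to its left, z up, the work surface at z = 0. Lengths are in m, angles in rad, forces in N, time in s.
With the tool pointing down it reaches from about 0.4 to 0.875 m from the base axis. Payload 19.3 kg.
Tool frame: the origin (TCP) lies midway between the tips of the shut fingers; the grasp point (between the pads) lies bot.pinch_z behind it (bot.pinch_z is the distance from the TCP to the grasp point, in m); z points along the fingers, y is the line along which they close (so a half turn about z gives the same grasp; the last joint's range is limited). The gripper opens to 85 mm and grips with 20 to 120 N. Pads are 22 mm wide; open, the fingers measure 114 mm over their backs; the gripper's body (76 mm by 85 mm) begins 54 mm behind the grasp point. The pads swing forward as they close: fully open they stand 13 mm farther back than shut.
Start: joints at [1.106, 0.521, -0.036, 1.599, 0.021, 1.021, -0.113], TCP at [0.24, -0.577, 0.231] pointing down, gripper open.
Joint ranges: [-2.91, 2.91], [-0.3, 2.13], [-1.5, 1.42], [0.17, 2.43], [-1.26, 4.41], [0.16, 1.93], [-2.52, 2.52]. Speed limits (rad/s): [1.89, 1.89, 2.39, 2.39, 3.01, 3.01, 3.01].

### API

Orientations are given as [roll, pitch, yaw] about the fixed x, y, z axes, in that order (R = Rz(yaw) Ry(pitch) Rx(roll)).
In Python, from workcell import readout, grab_frame, camera_info, workorder, bot gives the robot as it stands. The module is installed in compiled form; this text tells all that it offers.
- The arm moves only by the tool drive_tool, never from a script. Its argument "targets" is a list of rows, each an object of numbers: "dx", "dy", "dz": the shift along the tool's x, y, z as a fraction of full scale; "yaw": the turn about the tool's z as a fraction of full scale; "fingers": the closure, from 0 (fully open) to 1 (shut). In form: [{"dx": .., "dy": .., "dz": .., "yaw": .., "fingers": ..}, ...]. A call has 1 to 20 rows; each row shifts and turns the commanded pose from where the row before left it, along the tool's axes as they then stand; what a row does not reach is not made up. Full scale, the value 1, is 0.1 m for a shift and 90 degrees for a turn. A row lasts 1/10 s, in which the tool goes at most 50 mm and 8.59 degrees, less where a joint would pass 70% of its speed; a pose out of reach is approached as far as the arm can. A call with a number of a shift or a turn outside -1 to 1 is refused whole. A call with a gripper value outside its range is refused whole. The fingers move at their own pace and stop on an object; "squeeze" is the grip in N (left out, the last holds). Time passes only in rows, so rows that do not move let the fingers close. It gives the time, the measured TCP pose, the force, the opening and the grip force at its end, in the units of the state.
- readout.observe(): the state, without advancing time (a new reading comes with each control period).
- grab_frame(name): name is "side" or "top" or "wrist"; returns the picture (400x640x3 uint8, blue, green, red); there is no depth.
- camera_info(name): a dict with "fx", "fy", "cx", "cy" (pixels), "D" ([k1, k2, p1, p2, k3] as OpenCV has them; the pictures are not rectified), "T" (4x4, takes a point from camera to world coordinates); the wrist camera has in their place "hand_eye" (4x4, takes a point from camera to tool coordinates, whose origin is the TCP and whose axes are the flange's). Camera axes: x right, y up, looking along -z (the intrinsics and any distortion apply to the point x, -y, -z); pixel columns grow to the right and rows downward; lengths in m; the calibration is good to about 2 mm. A picture is of the moment at which its call begins: read the wrist's pose just before it. camera_info takes no time and is no camera call.
- workorder.job_done(): hands the job in; it is judged then, once.
The state is a dict: "clock": time; "qpos": joint angles; "qd": joint speeds; "joint_efforts": joint torques, N m; "position": TCP position; "tool_rot": TCP orientation; "force": force on the tool from outside, world axes, zero at the start; "moment": the same for the moment, N m; "grip_width": finger opening in m; "finger_force": force on a finger pad.
Only numpy, scipy, OpenCV 4.12 (cv2) and the standard library are available. Lean on these libraries where they do the work, as an engineer would, in place of code of your own. Each camera call takes 0.05 s, during which the arm holds its last target. There are 200 camera calls.

### The job

I want a moisture reading of the pine panel that is propped up on the bench, with nothing lying on it: clear the two wooden wedges into the round tub with the other wedges and the steel corner brace into the rectangular tub with the other braces. Then take the moisture meter out of its wooden block and put its ball on the pencilled cross, the handle square to the sloping face of the panel, pressed gently so that the sprung head goes in about half of its travel, and finish while still holding it there, steady and in your grip. Leave the hammer, the glue bottle and the tape measure alone.

Things in the scene. Friction and masses are not known exactly. Their poses are not given: they have to be found in the camera images.
- panel: Pine panel, 240 mm (x) by 340 mm (y) by 20 mm thick, fixed, sloping 0.26 rad (15 degrees): its front edge (-x, towards the robot) rests on the bench, its back part on a 45 mm square batten 400 mm long. Origin: centre of the upper face, 50 mm above the bench; x runs up the slope, y along the width, z straight out of the upper face.
- cross (a point): Centre of the pencilled dark cross (two thin strokes 50 mm long) on the panel's upper face, in its lower half; the point lies on the face. Its axes are those of the panel.
- wedge_a: Loose dark hardwood wedge flat on the panel: 80 mm long (x), 28 mm wide (y), 22 mm high at its +x end tapering to 6 mm at its -x end; 30 g; upright parallel sides. Origin: centre of the underside; z up from it. Centre of mass about 8 mm towards +x. At the start its thick end points roughly up the slope.
- wedge_b: A second wedge, the same as wedge_a.
- brace: Loose steel corner brace standing on the panel: an L of 4 mm strip, 30 mm wide (y). The foot is 40 mm long (x) and lies flat; the upright leg rises from the foot's -x end to 44 mm above the underside. 70 g. Origin: centre of the foot's underside; z along the upright leg.
- brace_leg (a point): Point in the middle of the thickness and width of the brace's upright leg, 30 mm above the underside of the foot (at x = -18 mm of the brace): the leg is gripped here across its 30 mm width (along the brace's y).
- round_tub: Round open blue plastic tub for the wedges, fixed: 140 mm across at the rim, 120 mm at the bottom, 65 mm high, wall 3 mm, floor 4 mm. Two wedges are already fixed flat on its floor (up to 26 mm above its underside). Origin: centre of the underside, on the bench; z up.
- square_tub: Rectangular open blue plastic tub for the braces, fixed: 140 mm (x) by 130 mm (y), 65 mm high, wall and floor 4 mm. Three braces are already fixed on its floor, lying on their sides (up to 34 mm above its underside). Origin: centre of the underside, on the bench; z up.
- meter_block: Pine block that holds the meter, fixed: 100 mm (x) by 70 mm (y), 100 mm high, on a base board 120 by 90 mm. The handle stands 25 mm deep in a pocket 48 by 30 mm, on a ledge 75 mm above the bench; the ball hangs free in the bore below: lift the meter straight up 90 mm to clear the block. Origin: centre of the underside; z up.
- meter: Hand-held moisture meter, loose, 180 mm long, about 210 g. Handle 44 mm wide (x), 26 mm thick (y), 120 mm long (z), screen on its -y face; below it a thin steel stem (10 mm) with a steel ball (20 mm). Origin: middle of the handle's lower end; z along the handle, away from the ball. It stands upright in the block, ball down, 95 mm of handle showing.
- meter_grip (a point): Point inside the meter's handle on its axis, 30 mm below its top end: gripped here across the 26 mm thickness (along the meter's y).
- ball_tip (a point): Lowest point of the meter's ball, on the meter's axis, 60 mm below the origin of meter when the head is out; it moves with the sprung head.
- meter_head (a joint): How far the sprung ball head is pushed into the handle, m: 0 fully out, 0.010 fully in. Spring: 2.5 N to start it moving, then 0.7 N per mm (6 N at half travel, 9.5 N fully in).
- hammer: Claw hammer lying on the bench beyond the panel, a bystander.
- glue_bottle: White glue bottle, 60 mm across and 170 mm high, standing on the bench to the right of the panel, a bystander. Origin: centre of the underside.
- tape_measure: Tape measure standing on edge on the bench beyond the panel to the left, 62 mm high, a bystander. Origin: centre of the underside.

How it is judged:
By the outcome, as a careful person would: the job done as asked, in the order asked, and still so for the second after the job is handed in, while the arm keeps its last pose, push and grip.
It also fails if it takes over 72 s, if anything falls off the work surface, if the arm or the gripper's body presses on something with over 40 N, if the wrist force passes 120 N, or if a joint passes its speed limit or range.

## Working session

There is one attempt and no reset: what is moved stays moved. The work goes in short steps, Python scripts to look and compute and a tool call to move; the robot and the scene stay as the last step left them, time stands still between calls to the robot, and variables do not carry over. Pictures are saved under pics/ and viewed, at most 10 in all, crops included, and the job is handed in when it is done.

Besides the shell and the picture viewer there is one more tool, called after "Call:" by a JSON object that holds its "fn" and its "kwargs". drive_tool: Moves the arm, as the interface text tells. Shift numbers are shares of 0.1 m and turn numbers shares of 90 degrees, none past 1 either way. Its arguments: {"type":"object","properties":{"targets":{"type":"array","items":{"type":"object","properties":{"dx":{"type":"number","minimum":-1,"maximum":1},"dy":{"type":"number","minimum":-1,"maximum":1},"dz":{"type":"number","minimum":-1,"maximum":1},"yaw":{"type":"number","minimum":-1,"maximum":1},"fingers":{"type":"number"}}}},"squeeze":{"type":"number"}},"required":["targets"]}

```bash
mkdir -p pics; python3 - <<'E'
from workcell import readout, grab_frame, camera_info, workorder, bot
import cv2
s=readout.observe();print(s);print(bot.pinch_z)
for n in("side","top","wrist"):
    cv2.imwrite(f"pics/{n}0.png",grab_frame(n));print(n,camera_info(n))
E
```

```text
{'clock': 0.0, 'qpos': array([ 1.10580638,  0.52203693, -0.03633459,  1.60000429,  0.02119545,
        1.02110558, -0.11279724]), 'qd': array([ 0.00037539, -0.00189997,  0.00141365,  0.00071778, -0.00035441,
        0.00049711, -0.00127519]), 'joint_efforts': array([-7.36661023e-04, -9.27115417e+01,  1.97961934e+00, -3.69932735e+01,
        1.78213004e-02,  8.18520872e-03, -5.41916472e-05]), 'position': array([ 0.24022245, -0.57661915,  0.2307127 ]), 'tool_rot': array([-3.14042583e+00,  7.64360849e-05,  3.94786559e-01]), 'force': array([-0.70502854,  0.81250119,  0.11404873]), 'moment': array([ 0.04626378, -0.06619601, -0.02368877]), 'finger_force': 0.0, 'grip_width': 0.08538422964632925}
0.0187
side {'fx': 418.02249012390996, 'fy': 418.02249012390996, 'cx': 317.46417782180635, 'cy': 195.9846642753248, 'D': array([-0.06062662,  0.        ,  0.        ,  0.        ,  0.        ]), 'T': array([[-0.687832  ,  0.51317203, -0.51336303, -0.03175728],
       [-0.72581007, -0.49532159,  0.47734292,  0.56545586],
       [-0.00932076,  0.70093579,  0.71316347,  0.98295157],
       [ 0.        
[... 314 characters left out ...]
02506076, -0.0139054 , -0.02573295],
       [-0.01825513,  0.18270157,  0.98299892,  1.02334047],
       [ 0.        ,  0.        ,  0.        ,  1.        ]])}
wrist {'fx': 319.0525086668408, 'fy': 319.0525086668408, 'cx': 318.369379579939, 'cy': 204.05182145487248, 'D': array([-0.03774917,  0.        ,  0.        ,  0.        ,  0.        ]), 'hand_eye': array([[ 1.01964042e-03,  9.62132071e-01,  2.72581801e-01,
         6.87409275e-02],
       [ 9.99999229e-01, -1.17435183e-03,  4.04436126e-04,
         6.39277015e-04],
       [ 7.09227904e-04,  2.72581178e-01, -9.62132526e-01,
        -1.42438697e-01],
       [ 0.00000000e+00,  0.00000000e+00,  0.00000000e+00,
         1.00000000e+00]])}
```

View pics/top0.png

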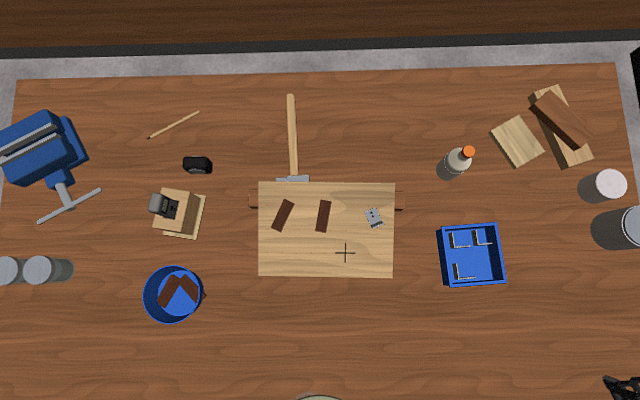

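View pics/side0.png

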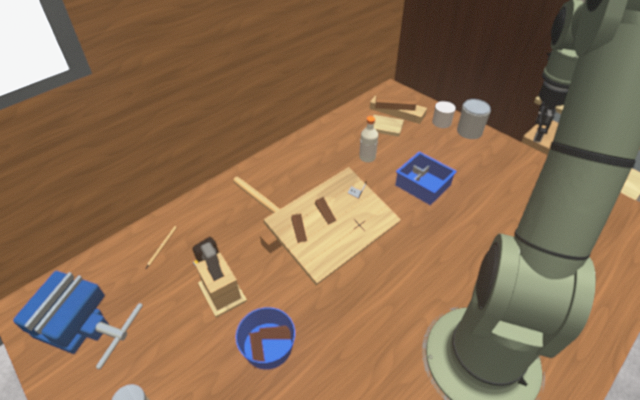

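The top view has +x up and +y to the left. The wedges are at (283,216) and (323,216), the brace at (374,217) and the cross at (345,253). The round tub is at (172,293), the square tub at (472,253) and the meter block at (180,212). The side view agrees with this.

```bash
cat > h.py <<'E'
from workcell import readout, grab_frame, camera_info, workorder, bot
import cv2, numpy as np
from scipy.spatial.transform import Rotation as Ro
def camT(n,st=None):
    c=camera_info(n)
    if n!="wrist": return c,c["T"]
    T=np.eye(4);T[:3,:3]=Ro.from_euler('xyz',st["tool_rot"]).as_matrix();T[:3,3]=st["position"]
    return c,T@c["hand_eye"]
def K(c): return np.array([[c["fx"],0,c["cx"]],[0,c["fy"],c["cy"]],[0,0,1]])
def ray(n,uv,st=None):
    c,T=camT(n,st)
    p=cv2.undistortPoints(np.array(uv,float).reshape(-1,1,2),K(c),c["D"])[:,0]
    d=np.c_[p[:,0],-p[:,1],-np.ones(len(p))]@T[:3,:3].T
    return T[:3,3],d/np.linalg.norm(d,axis=1)[:,None]
def onplane(n,uv,p0,nrm,st=None):
    o,d=ray(n,uv,st);t=((np.array(p0)-o)@nrm)/(d@nrm);return o+d*t[:,None]
def onz(n,uv,z,st=None): return onplane(n,uv,[0,0,z],np.array([0,0,1.]),st)
def proj(n,P,st=None):
    c,T=camT(n,st);q=(np.atleast_2d(P)-T[:3,3])@T[:3,:3];q=q*[1,-1,-1]
    return cv2.projectPoints(q,np.zeros(3),np.zeros(3),K(c),c["D"])[0][:,0]
def tri(o1,d1,o2,d2):
    A=np.c_[d1,-d2];t=np.linalg.lstsq(A,o2-o1,rcond=None)[0]
    a,b=o1+d1*t[0],o2+d2*t[1];return (a+b)/2,np.linalg.norm(a-b)
def rot(y,p=0,r=0): return Ro.from_euler('xyz',[r,p,y]).as_matrix()
E
python3 - <<'E'
import cv2
a=cv2.imread("pics/top0.png");cv2.imwrite("pics/topc.png",cv2.resize(a[170:330,130:520],None,fx=2.05,fy=2.05,interpolation=cv2.INTER_CUBIC))
b=cv2.imread("pics/side0.png");cv2.imwrite("pics/sidec.png",cv2.resize(b[140:380,180:460],None,fx=2.5,fy=2.5,interpolation=cv2.INTER_CUBIC))
E
```

```text
(no output)
```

View pics/topc.png

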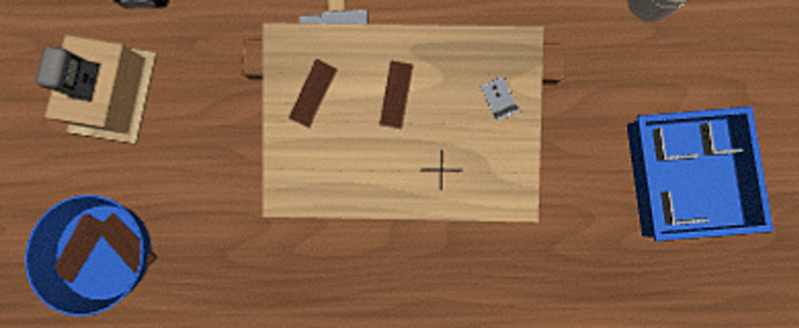

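View pics/sidec.png

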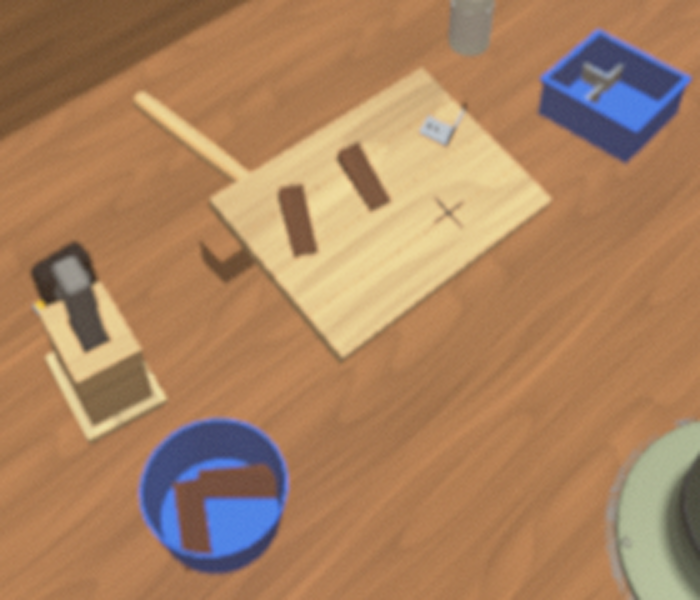

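In the top crop the panel corners are near (263,23), (543,27), (538,222) and (262,216). The wedges are at (313,93) and (397,95). The brace foot is uphill, with its dark leg downhill at (508,111), and the cross is at (441,170). The meter's screen faces right (-y). The side crop agrees.

```bash
python3 - <<'E'
from h import *
np.set_printoptions(precision=4,suppress=True)
f=lambda a:np.array(a)/2.05+[130,170]
c=f([[263,23],[543,27],[538,222],[262,216]])
s=.12*np.sin(.26)
P=np.array([onz("top",c[i:i+1],z)[0] for i,z in enumerate([.05+s,.05+s,.05-s,.05-s])]);print("corners",P)
ctr=P.mean(0);yaw=np.arctan2(*( (P[0]+P[3]-P[1]-P[2])[:2]*[-1,1]));print("panel",ctr,"yaw",yaw)
print("side lengths",np.linalg.norm(P-np.roll(P,1,0),axis=1))
g=lambda a:np.array(a)/2.5+[180,140]
cs=g([[211,198],[424,68],[551,200],[341,357]])
Q=np.array([onz("side",cs[i:i+1],z)[0] for i,z in enumerate([.05+s,.05+s,.05-s,.05-s])]);print("side corners",Q, Q.mean(0))
R=rot(yaw,-.26);n=R[:,2];p0=np.r_[ctr[:2],.05]
np.savez("panel.npz",R=R,p0=p0)
im=cv2.imread("pics/top0.png");sd=cv2.imread("pics/side0.png")
print("cross top",onplane("top",f([[441,170]]),p0,n),"side",onplane("side",g([[449,212]]),p0,n))
def masks(name,img,poly):
    m=np.zeros(img.shape[:2],np.uint8);cv2.fillConvexPoly(m,poly.round().astype(int),255);m=cv2.erode(m,np.ones((5,5)))
    dark=((img.max(2)<120)&(m>0)).astype(np.uint8)
    k,l,st,_=cv2.connectedComponentsWithStats(dark)
    for i in range(1,k):
        if st[i,4]>60:
            v,u=np.nonzero(l==i);uv=np.c_[u,v].astype(float)
            W=onplane(name,uv,p0+n*.007,n);L=(W-p0)@R
            r=cv2.minAreaRect(L[:,:2].astype(np.float32)*1000)
            print(name,st[i],"meanW",W.mean(0),"rect in panel mm",r)
    hsv=cv2.cvtColor(img,cv2.COLOR_BGR2HSV);gm=((hsv[...,1]<70)&(m>0)).astype(np.uint8)
    v,u=np.nonzero(gm);
    if len(u): 
        W=onplane(name,np.c_[u,v],p0,n);L=(W-p0)@R;print("grey",len(u),L.mean(0),W.mean(0),cv2.minAreaRect(L[:,:2].astype(np.float32)*1000))
masks("top",im,c);masks("side",sd,cs)
# tubs: blue
for name,img in(("top",im),("side",sd)):
    h=cv2.cvtColor(img,cv2.COLOR_BGR2HSV);b=((h[...,0]>100)&(h[...,0]<125)&(h[...,1]>120)).astype(np.uint8)
    k,l,st,ce=cv2.connectedComponentsWithStats(cv2.morphologyEx(b,cv2.MORPH_CLOSE,np.ones((5,5))))
    for i in range(1,k):
        if st[i,4]>300 and st[i,0]>(140 if name=="top" else 200):
            cn=max(cv2.findContours((l==i).astype(np.uint8),0,2)[0],key=len)[:,0]
            W=onz(name,cn.astype(float),.065);r=cv2.minAreaRect(W[:,:2].astype(np.float32)*1000);print(name,"tub",st[i],r)
# block top corners (z=.1)
print("block top",onz("top",f([[65,36],[125,43],[108,126],[46,117]]),.1))
E
```

```text
corners [[ 0.6536  0.1361  0.0808]
 [ 0.6397 -0.2029  0.0808]
 [ 0.4082 -0.1941  0.0192]
 [ 0.4229  0.1464  0.0192]]
panel [ 0.5311 -0.0286  0.05  ] yaw -0.04210123536943684
side lengths [0.2391 0.3393 0.2397 0.3407]
side corners [[ 0.6557  0.1359  0.0808]
 [ 0.6402 -0.2034  0.0808]
 [ 0.411  -0.1914  0.0192]
 [ 0.4263  0.1477  0.0192]] [ 0.5333 -0.0278  0.05  ]
cross top [[ 0.4735 -0.0764  0.0352]] side [[ 0.4758 -0.076   0.0358]]
top [271 199  23  33 355] meanW [0.5693 0.0787 0.0662] rect in panel mm ((36.0992317199707, 109.26332092285156), (27.841501235961914, 79.79723358154297), 65.12162780761719)
top [315 200  16  33 348] meanW [ 0.5651 -0.0225  0.0662] rect in panel mm ((36.4911994934082, 7.597336769104004), (27.06621551513672, 79.21443176269531), 81.00408172607422)
grey 246 [ 0.0305 -0.1168 -0.    ] [ 0.5556 -0.1466  0.0578] ((3.925912857055664, -83.64633178710938), (53.402809143066406, 130.0361328125), 38.88698196411133)
grey 122 [ 0.0409 -0.1214 -0.    ] [ 0.5655 -0.1516  0.0605] ((45.90162658691406, -128.20040893554688), (40.276859283447266, 54.2569465637207), 23.624828338623047)
top tub [ 436  222   71   66 3579] ((462.3259582519531, -377.2208251953125), (146.24623107910156, 150.79896545410156), 3.5518860816955566)
top tub [ 142  265   61   59 2091] ((385.2015686035156, 346.9307556152344), (136.60122680664062, 141.51702880859375), 45.399208068847656)
side tub [397 153  59  41 698] ((461.77703857421875, -380.6193542480469), (149.0142822265625, 138.15805053710938), 3.2068302631378174)
side tub [ 237  310   57   54 1178] ((380.27587890625, 359.75732421875), (136.90728759765625, 120.11762237548828), 22.37594985961914)
block top [[0.6392 0.3691 0.1   ]
 [0.6289 0.297  0.1   ]
 [0.5303 0.3131 0.1   ]
 [0.5427 0.3863 0.1   ]]
```

Call:
{"fn": "drive_tool", "kwargs": {"targets": [{"dx": 0.2,"dy": -0.12,"fingers": 0},{"dx": 0.35,"dy": -0.21},{"dx": 0.35,"dy": -0.21},{"dx": 0.35,"dy": -0.21},{"dx": 0.35,"dy": -0.21},{"dx": 0.35,"dy": -0.21},{"dx": 0.35,"dy": -0.21},{"dx": 0.35,"dy": -0.21},{"dx": 0.35,"dy": -0.21},{"dx": 0.35,"dy": -0.21},{"dx": 0.35,"dy": -0.21},{"dx": 0.35,"dy": -0.21},{"dx": 0.3,"dy": -0.17},{"dx": 0.1,"dy": -0.05},{"dx": 0}]}}

```text
invalid input
```

```bash
python3 - <<'E'
from h import *
s=readout.observe();print(s["clock"],s["position"],s["tool_rot"],s["qpos"])
a=grab_frame("wrist");cv2.imwrite("pics/w1.png",a)
E
```

```text
0.15 [ 0.24022416 -0.57673095  0.2308475 ] [-3.14073248e+00  8.70550204e-05  3.94717572e-01] [ 1.10584397  0.52190872 -0.03629966  1.59985207  0.02121952  1.02108162
 -0.11280819]
```

View pics/w1.png

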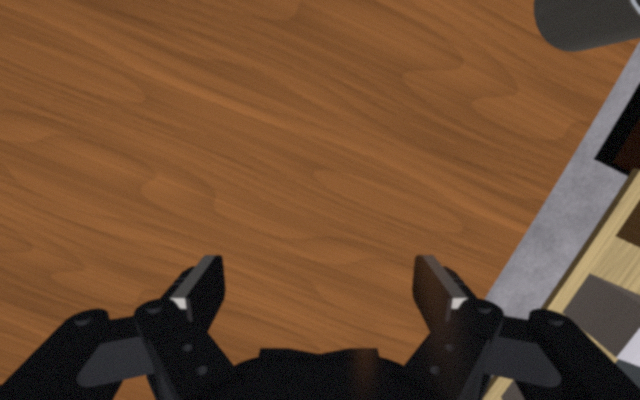

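The move was refused, so the wrist view shows only bare bench, with the finger tips at about (205,285) and (435,285). I'll give every field in each row.

Call:
{"fn": "drive_tool", "kwargs": {"targets": [{"dx": 0.2,"dy": -0.12,"dz": 0,"yaw": 0,"fingers": 0},{"dx": 0.35,"dy": -0.21,"dz": 0,"yaw": 0,"fingers": 0},{"dx": 0.35,"dy": -0.21,"dz": 0,"yaw": 0,"fingers": 0},{"dx": 0.35,"dy": -0.21,"dz": 0,"yaw": 0,"fingers": 0},{"dx": 0.35,"dy": -0.21,"dz": 0,"yaw": 0,"fingers": 0},{"dx": 0.35,"dy": -0.21,"dz": 0,"yaw": 0,"fingers": 0},{"dx": 0.35,"dy": -0.21,"dz": 0,"yaw": 0,"fingers": 0},{"dx": 0.35,"dy": -0.21,"dz": 0,"yaw": 0,"fingers": 0},{"dx": 0.35,"dy": -0.21,"dz": 0,"yaw": 0,"fingers": 0},{"dx": 0.35,"dy": -0.21,"dz": 0,"yaw": 0,"fingers": 0},{"dx": 0.35,"dy": -0.21,"dz": 0,"yaw": 0,"fingers": 0},{"dx": 0.35,"dy": -0.21,"dz": 0,"yaw": 0,"fingers": 0},{"dx": 0.3,"dy": -0.17,"dz": 0,"yaw": 0,"fingers": 0},{"dx": 0.1,"dy": -0.05,"dz": 0,"yaw": 0,"fingers": 0},{"dx": 0,"dy": 0,"dz": 0,"yaw": 0,"fingers": 0}], "squeeze": 40}}

```text
clock: 1.7
position: [0.5499, -0.1597, 0.231]
tool_rot: [-3.141, -0.0, 0.397]
force: [-0.7, -0.6, 0.7]
grip_width: 0.0853
finger_force: 0.0
```

```bash
python3 - <<'E'
from h import *
s=readout.observe();print(s["clock"],s["position"],s["tool_rot"],s["qpos"])
a=grab_frame("wrist");cv2.imwrite("pics/w2.png",a)
import pickle;pickle.dump({k:s[k] for k in("position","tool_rot")},open("w2.pkl","wb"))
E
```

```text
1.7 [ 0.54991186 -0.15968744  0.23097785] [-3.14100794e+00 -1.40270093e-05  3.97288686e-01] [ 0.30086313  0.44212617 -0.1668544   1.7358684   0.08557921  0.97098487
 -1.07211997]
```

View pics/w2.png

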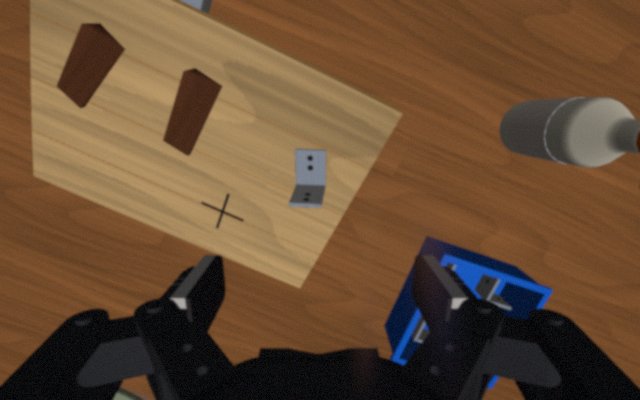

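The brace foot spans about (296,149)–(326,150) at its far edge. The foot–leg joint is near v=185 and the leg top near v=207. The cross is at (222,211).

```bash
python3 - <<'E'
from h import *
import pickle
np.set_printoptions(precision=4,suppress=True)
s=pickle.load(open("w2.pkl","rb"));d=np.load("panel.npz");R,p0=d["R"],d["p0"];p0=p0+[.001,0,0];n=R[:,2]
print("cross w",onplane("wrist",[[222.5,210.5]],p0,n,s))
F=onplane("wrist",[[296,149],[326,150],[294.5,184],[325,186]],p0+n*.004,n,s);print("foot",F)
L=onplane("wrist",[[290,206],[322,207.5]],p0+n*.044,n,s);print("legtop",L)
for a,b in((0,1),(2,3)):
    e=F[a]-F[b];print("yaw",np.arctan2(-(e@[1,0,0]),e[1]),np.linalg.norm(e))
e=L[0]-L[1];print("yaw",np.arctan2(-e[0],e[1]),np.linalg.norm(e));print("len",np.linalg.norm(F[0]-F[2]))
lt=L.mean(0);lp=lt-n*.014;print("brace_leg pt",lp)
im=cv2.imread("pics/w2.png")
m=((im.max(2)<100)).astype(np.uint8);m[175:]=0;m[:,240:]=0
k,l,st,_=cv2.connectedComponentsWithStats(m)
for i in range(1,k):
    if st[i,4]>300:
        v,u=np.nonzero(l==i);W=onplane("wrist",np.c_[u,v],p0+n*.008,n,s);Lp=(W-p0)@R;print(st[i],W.mean(0),cv2.minAreaRect(Lp[:,:2].astype(np.float32)*1000))
E
```

```text
cross w [[ 0.4771 -0.0752  0.0359]]
foot [[ 0.5754 -0.1263  0.0667]
 [ 0.5859 -0.1528  0.0698]
 [ 0.541  -0.1377  0.0577]
 [ 0.5517 -0.1666  0.0609]]
legtop [[ 0.5294 -0.1409  0.0961]
 [ 0.5401 -0.1678  0.0992]]
yaw 0.37668866306757565 0.028721051469275023
yaw 0.35422962713317174 0.03096831781513259
yaw 0.3821082882019613 0.029121157025287617
len 0.03726647111536328
brace_leg pt [ 0.5383 -0.1545  0.0841]
[  58   23   66   85 3127] [0.5753 0.0768 0.0686] ((39.92592239379883, 110.03428649902344), (37.80385971069336, 81.44246673583984), 65.20718383789062)
[ 164   69   57   86 2711] [ 0.571  -0.0227  0.0686] ((39.06843948364258, 9.100808143615723), (33.60024642944336, 80.21858978271484), 81.27999114990234)
```

Call:
{"fn": "drive_tool", "kwargs": {"targets": [{"dx": -0.088,"dy": -0.1,"dz": 0.2,"yaw": 0.017,"fingers": 0},{"dx": 0,"dy": 0,"dz": 0.4,"yaw": 0,"fingers": 0},{"dx": 0,"dy": 0,"dz": 0.4,"yaw": 0,"fingers": 0},{"dx": 0,"dy": 0,"dz": 0.3,"yaw": 0,"fingers": 0},{"dx": 0,"dy": 0,"dz": 0.2,"yaw": 0,"fingers": 0},{"dx": 0,"dy": 0,"dz": 0.15,"yaw": 0,"fingers": 0},{"dx": 0,"dy": 0,"dz": 0,"yaw": 0,"fingers": 0},{"dx": 0,"dy": 0,"dz": 0,"yaw": 0,"fingers": 1},{"dx": 0,"dy": 0,"dz": 0,"yaw": 0,"fingers": 1},{"dx": 0,"dy": 0,"dz": 0,"yaw": 0,"fingers": 1},{"dx": 0,"dy": 0,"dz": 0,"yaw": 0,"fingers": 1},{"dx": 0,"dy": 0,"dz": 0,"yaw": 0,"fingers": 1},{"dx": 0,"dy": 0,"dz": 0,"yaw": 0,"fingers": 1}], "squeeze": 50}}

```text
clock: 3.05
position: [0.5374, -0.1557, 0.0672]
tool_rot: [3.141, -0.0, 0.368]
force: [-4.0, -1.4, 9.9]
grip_width: 0.0289
finger_force: 48.3
```

Call:
{"fn": "drive_tool", "kwargs": {"targets": [{"dx": 0,"dy": 0,"dz": -0.1,"yaw": 0,"fingers": 1},{"dx": 0,"dy": 0,"dz": -0.25,"yaw": 0,"fingers": 1},{"dx": 0,"dy": 0,"dz": -0.3,"yaw": 0.066,"fingers": 1},{"dx": 0,"dy": 0,"dz": -0.2,"yaw": 0.066,"fingers": 1},{"dx": 0,"dy": 0,"dz": 0,"yaw": 0.066,"fingers": 1},{"dx": -0.1,"dy": 0.2,"dz": 0,"yaw": 0,"fingers": 1},{"dx": -0.17,"dy": 0.33,"dz": 0,"yaw": 0,"fingers": 1},{"dx": -0.17,"dy": 0.33,"dz": 0,"yaw": 0,"fingers": 1},{"dx": -0.17,"dy": 0.33,"dz": 0,"yaw": 0,"fingers": 1},{"dx": -0.17,"dy": 0.33,"dz": 0,"yaw": 0,"fingers": 1},{"dx": -0.17,"dy": 0.33,"dz": 0,"yaw": 0,"fingers": 1},{"dx": -0.17,"dy": 0.3,"dz": 0,"yaw": 0,"fingers": 1},{"dx": -0.09,"dy": 0.14,"dz": 0,"yaw": 0,"fingers": 1},{"dx": 0,"dy": 0,"dz": 0,"yaw": 0,"fingers": 1}]}}

```text
clock: 4.45
position: [0.428, -0.3929, 0.1518]
tool_rot: [3.141, 0.0, 0.054]
force: [0.1, -0.2, -0.3]
grip_width: 0.029
finger_force: 49.3
```

Call:
{"fn": "drive_tool", "kwargs": {"targets": [{"dx": 0,"dy": 0,"dz": 0.25,"yaw": 0,"fingers": 1},{"dx": 0,"dy": 0,"dz": 0.35,"yaw": 0,"fingers": 1},{"dx": 0,"dy": 0,"dz": 0.25,"yaw": 0,"fingers": 1},{"dx": 0,"dy": 0,"dz": 0.13,"yaw": 0,"fingers": 1},{"dx": 0,"dy": 0,"dz": 0,"yaw": 0,"fingers": 1},{"dx": 0,"dy": 0,"dz": 0,"yaw": 0,"fingers": 0.45},{"dx": 0,"dy": 0,"dz": 0,"yaw": 0,"fingers": 0.45},{"dx": 0,"dy": 0,"dz": 0,"yaw": 0,"fingers": 0.45},{"dx": 0,"dy": 0,"dz": 0,"yaw": 0,"fingers": 0.45},{"dx": 0,"dy": 0,"dz": -0.2,"yaw": 0,"fingers": 0.45},{"dx": 0,"dy": 0,"dz": -0.5,"yaw": 0,"fingers": 0.45},{"dx": 0,"dy": 0,"dz": -0.4,"yaw": 0,"fingers": 0.45},{"dx": 0,"dy": 0,"dz": 0,"yaw": 0,"fingers": 0.45}]}}

```text
clock: 5.75
position: [0.4314, -0.3925, 0.1688]
tool_rot: [3.136, -0.006, 0.057]
force: [1.0, 0.7, -0.8]
grip_width: 0.0467
finger_force: 0.0
```

Call:
{"fn": "drive_tool", "kwargs": {"targets": [{"dx": 0,"dy": 0,"dz": 0,"yaw": 0.082,"fingers": 0.45},{"dx": 0,"dy": 0,"dz": 0,"yaw": 0.082,"fingers": 0.45},{"dx": 0.05,"dy": -0.25,"dz": 0,"yaw": 0,"fingers": 0.45},{"dx": 0.073,"dy": -0.43,"dz": 0,"yaw": 0,"fingers": 0.45},{"dx": 0.073,"dy": -0.43,"dz": 0,"yaw": 0,"fingers": 0.45},{"dx": 0.073,"dy": -0.43,"dz": 0,"yaw": 0,"fingers": 0.45},{"dx": 0.073,"dy": -0.43,"dz": 0,"yaw": 0,"fingers": 0.45},{"dx": 0.073,"dy": -0.43,"dz": 0,"yaw": 0,"fingers": 0.45},{"dx": 0.073,"dy": -0.43,"dz": 0,"yaw": 0,"fingers": 0.45},{"dx": 0.073,"dy": -0.43,"dz": 0,"yaw": 0,"fingers": 0.45},{"dx": 0.073,"dy": -0.43,"dz": 0,"yaw": 0,"fingers": 0.45},{"dx": 0.04,"dy": -0.21,"dz": 0.2,"yaw": 0,"fingers": 0.45},{"dx": 0,"dy": 0,"dz": 0.1,"yaw": 0,"fingers": 0.45},{"dx": 0,"dy": 0,"dz": 0,"yaw": 0,"fingers": 0.45}]}}

```text
clock: 7.15
position: [0.5723, -0.0222, 0.132]
tool_rot: [3.141, 0.002, -0.2]
force: [0.3, -1.0, -0.0]
grip_width: 0.047
finger_force: 0.0
```

```bash
python3 - <<'E'
from h import *
t=grab_frame("top");w=grab_frame("wrist");print(readout.observe()["position"])
A=cv2.resize(t[210:300,420:520],(400,360),interpolation=cv2.INTER_CUBIC)
B=cv2.resize(w,(400,250));B=cv2.copyMakeBorder(B,0,110,0,0,0)
cv2.imwrite("pics/c1.png",np.hstack([A,B]))
E
```

```text
[ 0.57299653 -0.02333443  0.13355583]
```

View pics/c1.png

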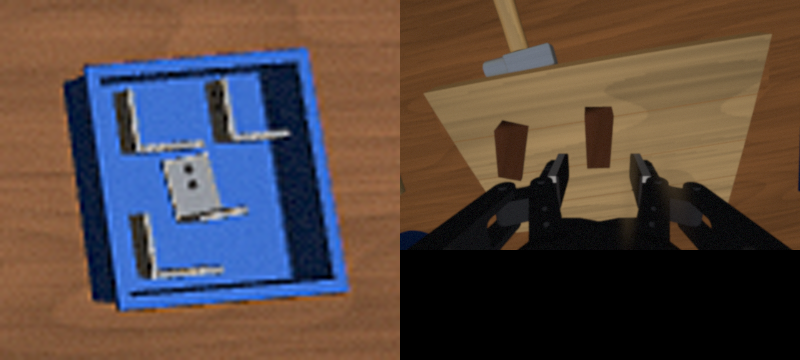

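The brace is upright inside the rectangular tub, at about (190,185) of the left half. In the wrist half, wedge b sits midway between the fingers at (599,137).

Call:
{"fn": "drive_tool", "kwargs": {"targets": [{"dx": 0.02,"dy": 0,"dz": 0.2,"yaw": 0,"fingers": 0.45},{"dx": 0,"dy": 0,"dz": 0.25,"yaw": 0,"fingers": 0.45},{"dx": 0,"dy": 0,"dz": 0.15,"yaw": 0,"fingers": 0.45},{"dx": 0,"dy": 0,"dz": 0.06,"yaw": 0,"fingers": 0.45},{"dx": 0,"dy": 0,"dz": 0,"yaw": 0,"fingers": 0.45},{"dx": 0,"dy": 0,"dz": 0,"yaw": 0,"fingers": 1},{"dx": 0,"dy": 0,"dz": 0,"yaw": 0,"fingers": 1},{"dx": 0,"dy": 0,"dz": 0,"yaw": 0,"fingers": 1},{"dx": 0,"dy": 0,"dz": 0,"yaw": 0,"fingers": 1}]}}

```text
clock: 8.15
position: [0.5758, -0.0227, 0.0685]
tool_rot: [-3.141, -0.001, -0.201]
force: [-1.8, -1.3, 5.9]
grip_width: 0.0267
finger_force: 49.5
```

Call:
{"fn": "drive_tool", "kwargs": {"targets": [{"dx": 0,"dy": 0,"dz": -0.15,"yaw": 0,"fingers": 1},{"dx": 0,"dy": 0,"dz": -0.35,"yaw": 0,"fingers": 1},{"dx": 0,"dy": 0,"dz": -0.35,"yaw": 0,"fingers": 1},{"dx": -0.13,"dy": -0.16,"dz": -0.15,"yaw": 0,"fingers": 1},{"dx": -0.255,"dy": -0.316,"dz": 0,"yaw": 0,"fingers": 1},{"dx": -0.255,"dy": -0.316,"dz": 0,"yaw": 0,"fingers": 1},{"dx": -0.255,"dy": -0.316,"dz": 0,"yaw": 0,"fingers": 1},{"dx": -0.255,"dy": -0.316,"dz": 0,"yaw": 0,"fingers": 1},{"dx": -0.255,"dy": -0.316,"dz": 0,"yaw": 0,"fingers": 1},{"dx": -0.255,"dy": -0.316,"dz": 0,"yaw": 0,"fingers": 1},{"dx": -0.255,"dy": -0.316,"dz": 0,"yaw": 0,"fingers": 1},{"dx": -0.255,"dy": -0.316,"dz": 0,"yaw": 0,"fingers": 1},{"dx": -0.255,"dy": -0.316,"dz": 0,"yaw": 0,"fingers": 1},{"dx": -0.13,"dy": -0.16,"dz": 0,"yaw": 0,"fingers": 1},{"dx": 0,"dy": 0,"dz": 0,"yaw": 0,"fingers": 1}]}}

```text
clock: 9.65
position: [0.3907, 0.3333, 0.1684]
tool_rot: [-3.14, 0.0, -0.196]
force: [1.0, -0.8, -1.3]
grip_width: 0.0262
finger_force: 49.5
```

```bash
python3 - <<'E'
from h import *
t=grab_frame("top");s=readout.observe();w=grab_frame("wrist");sd=grab_frame("side")
cv2.imwrite("pics/top_c2.png",t)
A=cv2.resize(t[230:340,110:260],(400,293),interpolation=cv2.INTER_CUBIC)
B=cv2.resize(w,(400,250));B=cv2.copyMakeBorder(B,0,43,0,0,0)
cv2.imwrite("pics/c2.png",np.hstack([A,B]))
f=lambda a:np.array(a)/2.05+[130,170]
print(s["position"],onz("top",f([[88,255],[26,255],[150,255],[88,195],[88,315]]),.065))
# ellipse-ish rim in side image crop: left 139 right 288 top 418 
g=lambda a:np.array(a)/2.5+[180,140]
print(onz("side",g([[139,490],[288,490],[213,418]]),.065))
E
```

```text
[0.39164504 0.33154859 0.16829321] [[0.38279487 0.34299561 0.065     ]
 [0.38451213 0.41611517 0.065     ]
 [0.381111   0.26992982 0.065     ]
 [0.45239325 0.34635955 0.065     ]
 [0.31512924 0.3396775  0.065     ]]
[[0.42884569 0.40437669 0.065     ]
 [0.33300898 0.30304168 0.065     ]
 [0.44030917 0.30661272 0.065     ]]
```

View pics/c2.png

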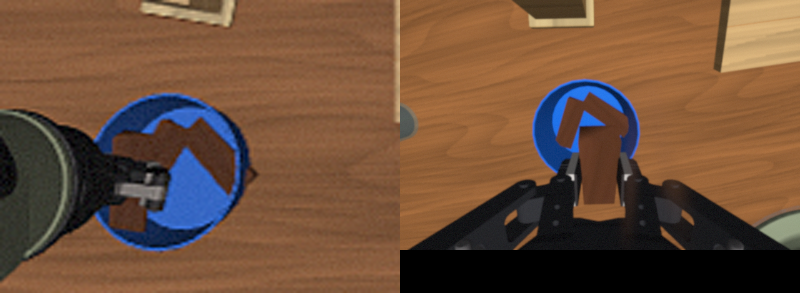

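Wedge b is held squarely in the fingers and lies over the round tub, whose centre is at about (.383,.345).

Call:
{"fn": "drive_tool", "kwargs": {"targets": [{"dx": 0,"dy": 0,"dz": 0.2,"yaw": 0,"fingers": 1},{"dx": 0,"dy": 0,"dz": 0.4,"yaw": 0,"fingers": 1},{"dx": 0,"dy": 0,"dz": 0.35,"yaw": 0,"fingers": 1},{"dx": 0,"dy": 0,"dz": 0.2,"yaw": 0,"fingers": 1},{"dx": 0,"dy": 0,"dz": 0,"yaw": 0,"fingers": 1},{"dx": 0,"dy": 0,"dz": 0,"yaw": 0,"fingers": 0.45},{"dx": 0,"dy": 0,"dz": 0,"yaw": 0,"fingers": 0.45},{"dx": 0,"dy": 0,"dz": 0,"yaw": 0,"fingers": 0.45},{"dx": 0,"dy": 0,"dz": 0,"yaw": 0,"fingers": 0.45},{"dx": 0,"dy": 0,"dz": -0.2,"yaw": 0,"fingers": 0.45},{"dx": 0,"dy": 0,"dz": -0.45,"yaw": 0,"fingers": 0.45},{"dx": 0,"dy": 0,"dz": -0.4,"yaw": 0,"fingers": 0.45},{"dx": 0,"dy": 0,"dz": -0.1,"yaw": 0,"fingers": 0.45}]}}

```text
clock: 11.1
position: [0.3936, 0.331, 0.1713]
tool_rot: [-3.137, -0.002, -0.201]
force: [0.8, 0.5, -0.3]
grip_width: 0.0469
finger_force: 0.0
```

Call:
{"fn": "drive_tool", "kwargs": {"targets": [{"dx": 0,"dy": 0,"dz": 0,"yaw": 0.0925,"fingers": 0.45},{"dx": 0,"dy": 0,"dz": 0,"yaw": 0.0925,"fingers": 0.45},{"dx": 0.2,"dy": 0.1,"dz": 0,"yaw": 0,"fingers": 0.45},{"dx": 0.35,"dy": 0.17,"dz": 0,"yaw": 0,"fingers": 0.45},{"dx": 0.35,"dy": 0.17,"dz": 0,"yaw": 0,"fingers": 0.45},{"dx": 0.35,"dy": 0.17,"dz": 0,"yaw": 0,"fingers": 0.45},{"dx": 0.35,"dy": 0.17,"dz": 0,"yaw": 0,"fingers": 0.45},{"dx": 0.35,"dy": 0.17,"dz": 0,"yaw": 0,"fingers": 0.45},{"dx": 0.35,"dy": 0.17,"dz": 0,"yaw": 0,"fingers": 0.45},{"dx": 0.35,"dy": 0.17,"dz": 0,"yaw": 0,"fingers": 0.45},{"dx": 0.18,"dy": 0.09,"dz": 0.2,"yaw": 0,"fingers": 0.45},{"dx": 0,"dy": 0,"dz": 0.2,"yaw": 0,"fingers": 0.45},{"dx": 0,"dy": 0,"dz": 0,"yaw": 0,"fingers": 0.45}]}}

```text
clock: 12.4
position: [0.5866, 0.082, 0.1237]
tool_rot: [3.135, 0.005, -0.446]
force: [0.0, -0.1, -0.4]
grip_width: 0.0469
finger_force: 0.0
```

```bash
python3 - <<'E'
from h import *
s=readout.observe();w=grab_frame("wrist");cv2.imwrite("pics/w3.png",w)
d=np.load("panel.npz");R,p0=d["R"],d["p0"]+[.001,0,0];n=R[:,2]
c=np.array([.0361,.1093,0]);a=np.radians(-25)
cor=np.array([[x*np.cos(a)-y*np.sin(a),x*np.sin(a)+y*np.cos(a),0] for x,y in((.04,.014),(.04,-.014),(-.04,-.014),(-.04,.014))])+c
print(s["position"],s["tool_rot"],"pred",proj("wrist",p0+cor@R.T,s).round())
m=((w.max(2)<100)).astype(np.uint8);hs=cv2.cvtColor(w,cv2.COLOR_BGR2HSV);m&=(hs[...,1]>100)
m[320:]=0
k,l,st,ce=cv2.connectedComponentsWithStats(m)
for i in range(1,k):
    if st[i,4]>800: 
        v,u=np.nonzero(l==i);print(st[i],ce[i],cv2.minAreaRect(np.c_[u,v].astype(np.float32)))
# thickness-aware: rays at grip height, tool axis prediction
print("pinch proj",proj("wrist",s["position"]-[0,0,.06],s),proj("wrist",[.5782,.0755,.0611],s))
E
```

```text
[0.5865921  0.08204761 0.12371086] [ 3.13511985  0.00526772 -0.44588625] pred [[312. 184.]
 [356. 183.]
 [345. 278.]
 [308. 279.]]
[    0     0   276   123 11523] [125.86696173  49.64340883] ((125.45894622802734, 47.30899429321289), (119.69532775878906, 278.53863525390625), 74.92086029052734)
[   0  145   52   65 1472] [ 22.57744565 171.046875  ] ((25.499996185302734, 176.99998474121094), (50.99999237060547, 63.99999237060547), 0.0)
[ 308  184   54  101 4492] [331.6658504  231.36798753] ((334.39056396484375, 234.11895751953125), (51.003692626953125, 101.48139190673828), 2.009553909301758)
[   0  245  252   75 2148] [150.26536313 291.34962756] ((126.14305877685547, 283.7048645019531), (253.99038696289062, 71.68400573730469), 3.957552671432495)
[   0  263  103   57 4379] [ 47.20666819 296.15277461] ((51.0, 291.0), (56.0, 102.0), 90.0)
[ 539  275  101   45 1073] [583.62534949 298.35135135] ((587.554443359375, 293.8629455566406), (20.075178146362305, 108.81104278564453), 68.32534790039062)
pinch proj [[316.73240367 220.66844739]] [[330.70569762 225.98492022]]
```

Call:
{"fn": "drive_tool", "kwargs": {"targets": [{"dx": -0.045,"dy": 0.098,"dz": 0,"yaw": 0.028,"fingers": 0.45},{"dx": 0,"dy": 0,"dz": 0.15,"yaw": 0,"fingers": 0.45},{"dx": 0,"dy": 0,"dz": 0,"yaw": 0,"fingers": 0.45}]}}

```text
clock: 12.75
position: [0.5785, 0.0761, 0.1101]
tool_rot: [3.137, 0.003, -0.489]
force: [-0.7, 0.3, 0.7]
grip_width: 0.0466
finger_force: 0.0
```

Call:
{"fn": "drive_tool", "kwargs": {"targets": [{"dx": 0,"dy": 0,"dz": 0.2,"yaw": 0,"fingers": 0.45},{"dx": 0,"dy": 0,"dz": 0.15,"yaw": 0,"fingers": 0.45},{"dx": 0,"dy": 0,"dz": 0.07,"yaw": 0,"fingers": 0.45},{"dx": 0,"dy": 0,"dz": 0,"yaw": 0,"fingers": 0.45},{"dx": 0,"dy": 0,"dz": 0,"yaw": 0,"fingers": 1},{"dx": 0,"dy": 0,"dz": 0,"yaw": 0,"fingers": 1},{"dx": 0,"dy": 0,"dz": 0,"yaw": 0,"fingers": 1},{"dx": 0,"dy": 0,"dz": 0,"yaw": 0,"fingers": 1}]}}

```text
clock: 13.55
position: [0.5796, 0.0756, 0.0697]
tool_rot: [3.138, 0.002, -0.489]
force: [-2.9, -1.6, 7.3]
grip_width: 0.0264
finger_force: 49.4
```

Call:
{"fn": "drive_tool", "kwargs": {"targets": [{"dx": 0,"dy": 0,"dz": -0.15,"yaw": 0,"fingers": 1},{"dx": 0,"dy": 0,"dz": -0.35,"yaw": 0,"fingers": 1},{"dx": 0,"dy": 0,"dz": -0.35,"yaw": 0,"fingers": 1},{"dx": -0.2,"dy": -0.1,"dz": -0.15,"yaw": 0,"fingers": 1},{"dx": -0.33,"dy": -0.175,"dz": 0,"yaw": 0,"fingers": 1},{"dx": -0.33,"dy": -0.175,"dz": 0,"yaw": 0,"fingers": 1},{"dx": -0.33,"dy": -0.175,"dz": 0,"yaw": 0,"fingers": 1},{"dx": -0.33,"dy": -0.175,"dz": 0,"yaw": 0,"fingers": 1},{"dx": -0.33,"dy": -0.175,"dz": 0,"yaw": 0,"fingers": 1},{"dx": -0.33,"dy": -0.175,"dz": 0,"yaw": 0,"fingers": 1},{"dx": -0.33,"dy": -0.175,"dz": 0,"yaw": 0,"fingers": 1},{"dx": -0.33,"dy": -0.175,"dz": 0,"yaw": 0,"fingers": 1},{"dx": -0.17,"dy": -0.08,"dz": 0,"yaw": 0,"fingers": 1},{"dx": 0,"dy": 0,"dz": 0,"yaw": 0,"fingers": 1}]}}

```text
clock: 14.95
position: [0.3863, 0.3595, 0.1696]
tool_rot: [3.138, 0.003, -0.484]
force: [0.7, -1.4, -0.3]
grip_width: 0.0269
finger_force: 49.2
```

Call:
{"fn": "drive_tool", "kwargs": {"targets": [{"dx": 0,"dy": 0,"dz": 0.2,"yaw": 0,"fingers": 1},{"dx": 0,"dy": 0,"dz": 0.4,"yaw": 0,"fingers": 1},{"dx": 0,"dy": 0,"dz": 0.3,"yaw": 0,"fingers": 1},{"dx": 0,"dy": 0,"dz": 0.15,"yaw": 0,"fingers": 1},{"dx": 0,"dy": 0,"dz": 0,"yaw": 0,"fingers": 1},{"dx": 0,"dy": 0,"dz": 0,"yaw": 0,"fingers": 0.45},{"dx": 0,"dy": 0,"dz": 0,"yaw": 0,"fingers": 0.45},{"dx": 0,"dy": 0,"dz": 0,"yaw": 0,"fingers": 0.45},{"dx": 0,"dy": 0,"dz": 0,"yaw": 0,"fingers": 0.45},{"dx": 0,"dy": 0,"dz": -0.2,"yaw": 0,"fingers": 0.45},{"dx": 0,"dy": 0,"dz": -0.45,"yaw": 0,"fingers": 0.45},{"dx": 0,"dy": 0,"dz": -0.5,"yaw": 0,"fingers": 0.45},{"dx": 0,"dy": 0,"dz": -0.5,"yaw": 0,"fingers": 0.45},{"dx": 0,"dy": 0,"dz": -0.45,"yaw": 0,"fingers": 0.45}]}}

```text
clock: 16.35
position: [0.3885, 0.3567, 0.2767]
tool_rot: [3.139, 0.003, -0.489]
force: [0.2, 1.0, -1.8]
grip_width: 0.0466
finger_force: 0.0
```

```bash
python3 - <<'E'
from h import *
t=grab_frame("top");sd=grab_frame("side");cv2.imwrite("pics/t4.png",t);cv2.imwrite("pics/s4.png",sd)
R=rot(-.17);c=np.array([.5853,.3414,0])
def box(z): return c+np.array([[x,y,z] for x,y in((.022,.013),(.022,-.013),(-.022,-.013),(-.022,.013))])@R.T
def crop(img,name,x0,x1,y0,y1,k):
    o=cv2.resize(img[y0:y1,x0:x1],None,fx=k,fy=k,interpolation=cv2.INTER_CUBIC)
    for z,col in((.195,(0,255,0)),(.1,(0,255,255))):
        q=((proj(name,box(z))-[x0,y0]+.5)*k).round().astype(int);cv2.polylines(o,[q],True,col,1)
    return o
A=crop(t,"top",130,230,180,330,3.9);B=crop(sd,"side",180,300,225,375,3.4)
H=590;pad=lambda a:cv2.copyMakeBorder(a,0,H-a.shape[0],0,0,0) 
o=np.hstack([pad(A),pad(B)]);print(o.shape);cv2.imwrite("pics/c4.png",o[:, :800])
E
```

```text
(590, 798, 3)
```

View pics/c4.png

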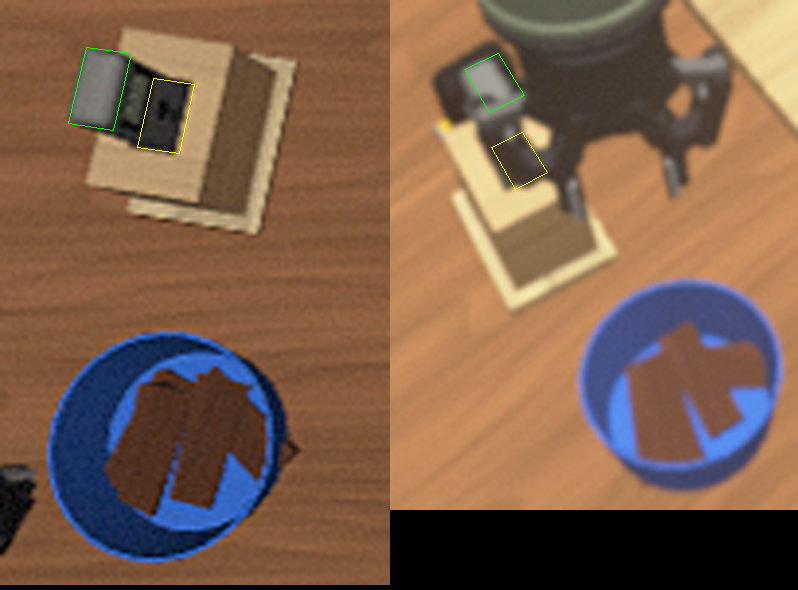

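Both wedges lie in the round tub, at about (145,440) and (215,435). The predicted meter top (green box) matches the seen grey top in both views, so the meter is at (.5853,.3414) with yaw -.17.

Call:
{"fn": "drive_tool", "kwargs": {"targets": [{"dx": 0,"dy": 0,"dz": 0,"yaw": -0.068,"fingers": 0.3},{"dx": 0,"dy": 0,"dz": 0,"yaw": -0.068,"fingers": 0.3},{"dx": 0,"dy": 0,"dz": 0,"yaw": -0.067,"fingers": 0.3},{"dx": 0.2,"dy": 0,"dz": 0,"yaw": 0,"fingers": 0.3},{"dx": 0.45,"dy": -0.05,"dz": 0,"yaw": 0,"fingers": 0.3},{"dx": 0.45,"dy": -0.05,"dz": 0,"yaw": 0,"fingers": 0.3},{"dx": 0.45,"dy": -0.05,"dz": 0,"yaw": 0,"fingers": 0.3},{"dx": 0.3,"dy": -0.03,"dz": 0,"yaw": 0,"fingers": 0.3},{"dx": 0.116,"dy": 0,"dz": 0,"yaw": 0,"fingers": 0.3},{"dx": 0,"dy": 0,"dz": 0,"yaw": 0,"fingers": 0.3}]}}

```text
clock: 17.45
position: [0.5864, 0.3404, 0.2726]
tool_rot: [3.137, 0.003, -0.172]
force: [0.2, -0.6, -0.1]
grip_width: 0.0596
finger_force: 0.0
```

Call:
{"fn": "drive_tool", "kwargs": {"targets": [{"dx": -0.01,"dy": -0.01,"dz": 0.2,"yaw": 0,"fingers": 0.3},{"dx": 0,"dy": 0,"dz": 0.35,"yaw": 0,"fingers": 0.3},{"dx": 0,"dy": 0,"dz": 0.35,"yaw": 0,"fingers": 0.3},{"dx": 0,"dy": 0,"dz": 0.25,"yaw": 0,"fingers": 0.3},{"dx": 0,"dy": 0,"dz": 0.12,"yaw": 0,"fingers": 0.3},{"dx": 0,"dy": 0,"dz": 0,"yaw": 0,"fingers": 0.3},{"dx": 0,"dy": 0,"dz": 0,"yaw": 0,"fingers": 1},{"dx": 0,"dy": 0,"dz": 0,"yaw": 0,"fingers": 1},{"dx": 0,"dy": 0,"dz": 0,"yaw": 0,"fingers": 1},{"dx": 0,"dy": 0,"dz": 0,"yaw": 0,"fingers": 1},{"dx": 0,"dy": 0,"dz": 0,"yaw": 0,"fingers": 1}], "squeeze": 40}}

```text
clock: 18.55
position: [0.5847, 0.3438, 0.1476]
tool_rot: [3.141, 0.002, -0.169]
force: [1.4, 5.2, 2.7]
grip_width: 0.0261
finger_force: 38.7
```

Call:
{"fn": "drive_tool", "kwargs": {"targets": [{"dx": 0,"dy": 0,"dz": -0.1,"yaw": 0,"fingers": 1},{"dx": 0,"dy": 0,"dz": -0.15,"yaw": 0,"fingers": 1},{"dx": 0,"dy": 0,"dz": -0.15,"yaw": 0,"fingers": 1},{"dx": 0,"dy": 0,"dz": -0.15,"yaw": 0,"fingers": 1},{"dx": 0,"dy": 0,"dz": -0.05,"yaw": 0,"fingers": 1},{"dx": 0,"dy": 0,"dz": 0,"yaw": 0,"fingers": 1}]}}

```text
clock: 19.15
position: [0.5846, 0.3423, 0.2071]
tool_rot: [3.139, 0.003, -0.17]
force: [-0.3, -0.2, -2.6]
grip_width: 0.0256
finger_force: 40.3
```

Call:
{"fn": "drive_tool", "kwargs": {"targets": [{"dx": 0,"dy": 0,"dz": 0,"yaw": 0,"fingers": 1},{"dx": -0.07,"dy": 0,"dz": 0,"yaw": 0,"fingers": 1},{"dx": -0.07,"dy": 0,"dz": 0,"yaw": 0,"fingers": 1},{"dx": -0.07,"dy": 0,"dz": 0,"yaw": 0,"fingers": 1},{"dx": -0.07,"dy": 0,"dz": 0,"yaw": 0,"fingers": 1},{"dx": -0.07,"dy": 0,"dz": 0,"yaw": 0,"fingers": 1},{"dx": 0,"dy": 0,"dz": 0,"yaw": 0,"fingers": 1}], "squeeze": 20}}

```text
clock: 19.85
position: [0.5487, 0.3489, 0.2062]
tool_rot: [3.138, 0.004, -0.169]
force: [1.3, 0.3, -2.9]
grip_width: 0.0256
finger_force: 40.0
```

```bash
python3 - <<'E'
from h import *
s=readout.observe();print(s)
w=grab_frame("wrist");t=grab_frame("top");sd=grab_frame("side");[cv2.imwrite(f"pics/{n}5.png",i) for n,i in(("w",w),("t",t),("s",sd))]
E
```

```text
{'clock': 19.85, 'qpos': array([-1.08555982,  0.70032533,  0.70782483,  1.57391827, -0.5004965 ,
        1.06163646, -1.98295081]), 'qd': array([ 0.01945299,  0.0103149 ,  0.00023045, -0.01902586, -0.0042585 ,
        0.01168353,  0.00836526]), 'joint_efforts': array([ -1.36802506, -96.40877008,  20.75665712, -32.61448503,
        -0.19821657,   0.48310921,  -0.16804625]), 'position': array([0.54866728, 0.34892934, 0.20618777]), 'tool_rot': array([ 3.1381598 ,  0.00424841, -0.16908641]), 'force': array([ 1.30171001,  0.29968809, -2.9271961 ]), 'moment': array([-0.05572842, -0.39696117,  0.02619633]), 'finger_force': 40.004644989967346, 'grip_width': 0.025563597341881385}
```

Call:
{"fn": "drive_tool", "kwargs": {"targets": [{"dx": -0.06,"dy": 0,"dz": 0,"yaw": 0,"fingers": 1},{"dx": -0.06,"dy": 0,"dz": 0,"yaw": 0,"fingers": 1},{"dx": -0.04,"dy": 0,"dz": 0,"yaw": 0,"fingers": 1},{"dx": 0,"dy": 0,"dz": 0,"yaw": 0,"fingers": 1}]}}

```text
clock: 20.4
position: [0.5335, 0.3513, 0.2064]
tool_rot: [3.138, 0.004, -0.17]
force: [1.8, -0.6, -3.2]
grip_width: 0.0256
finger_force: 40.0
```

Call:
{"fn": "drive_tool", "kwargs": {"targets": [{"dx": 0,"dy": 0,"dz": -0.1,"yaw": 0,"fingers": 1},{"dx": 0,"dy": 0,"dz": -0.2,"yaw": 0,"fingers": 1},{"dx": 0,"dy": 0,"dz": -0.25,"yaw": 0,"fingers": 1},{"dx": 0,"dy": 0,"dz": -0.2,"yaw": 0,"fingers": 1},{"dx": 0,"dy": 0,"dz": 0,"yaw": 0,"fingers": 1},{"dx": 0,"dy": 0,"dz": 0,"yaw": 0,"fingers": 1}]}}

```text
clock: 21.0
position: [0.5341, 0.3514, 0.2815]
tool_rot: [3.139, 0.004, -0.17]
force: [-0.8, 0.7, -4.0]
grip_width: 0.0257
finger_force: 40.2
```

```bash
python3 - <<'E'
from h import *
s=readout.observe();print(s["position"],s["tool_rot"],s["force"])
I={n:grab_frame(n) for n in("wrist","top","side")}
for n in I: cv2.imwrite(f"pics/{n}6.png",I[n])
Rt=Ro.from_euler('xyz',s["tool_rot"]).as_matrix()
pinch=s["position"]-Rt[:,2]*bot.pinch_z
out=[]
for n in I:
    o=I[n].copy()
    for deg,col in((0,(255,0,255)),(8,(0,255,255)),(15,(0,255,0)),(22,(255,255,0))):
        a=np.radians(deg);z=Rt@[-np.sin(a),0,-np.cos(a)]   # meter +z (up), leaning -x tool
        p=proj(n,pinch-z*.14,s)[0];print(n,deg,p.round(1),(pinch-z*.14).round(4))
    c=p.round().astype(int);k={"wrist":1.6,"top":4,"side":4}[n];h=dict(wrist=(250,300),top=(100,75),side=(100,75))[n]
    p=proj(n,pinch-np.array([0,0,.08]),s)[0].astype(int) if n!="wrist" else np.array([320,250])
    x0=max(0,min(640-h[0],p[0]-h[0]//2));y0=max(0,min(400-h[1],p[1]-h[1]//2));print(n,"crop",x0,y0,k)
    out.append(cv2.resize(o[y0:y0+h[1],x0:x0+h[0]],(400,480 if n=="wrist" else 300),interpolation=cv2.INTER_CUBIC))
R=np.vstack(out[1:]);W=cv2.copyMakeBorder(out[0],0,120,0,0,0)
cv2.imwrite("pics/c6.png",np.hstack([W,R]))
E
```

```text
[0.53408912 0.35137747 0.28147162] [ 3.1385827   0.00399045 -0.16993113] [-0.77642343  0.69594778 -4.04513391]
wrist 0 [317.6 197.6] [0.5336 0.3511 0.1602]
wrist 8 [317.6 175.5] [0.5528 0.3478 0.1615]
wrist 15 [317.6 155.9] [0.5693 0.345  0.1648]
wrist 22 [317.6 135.9] [0.5853 0.3423 0.1702]
wrist crop 195 100 1.6
top 0 [156.1 227.7] [0.5336 0.3511 0.1602]
top 8 [157.8 219. ] [0.5528 0.3478 0.1615]
top 15 [158.8 211.5] [0.5693 0.345  0.1648]
top 22 [159.4 204.1] [0.5853 0.3423 0.1702]
top crop 93 187 4
side 0 [221.7 272.6] [0.5336 0.3511 0.1602]
side 8 [218.1 266.6] [0.5528 0.3478 0.1615]
side 15 [215. 261.] [0.5693 0.345  0.1648]
side 22 [211.8 255.1] [0.5853 0.3423 0.1702]
side crop 166 220 4
```

View pics/c6.png

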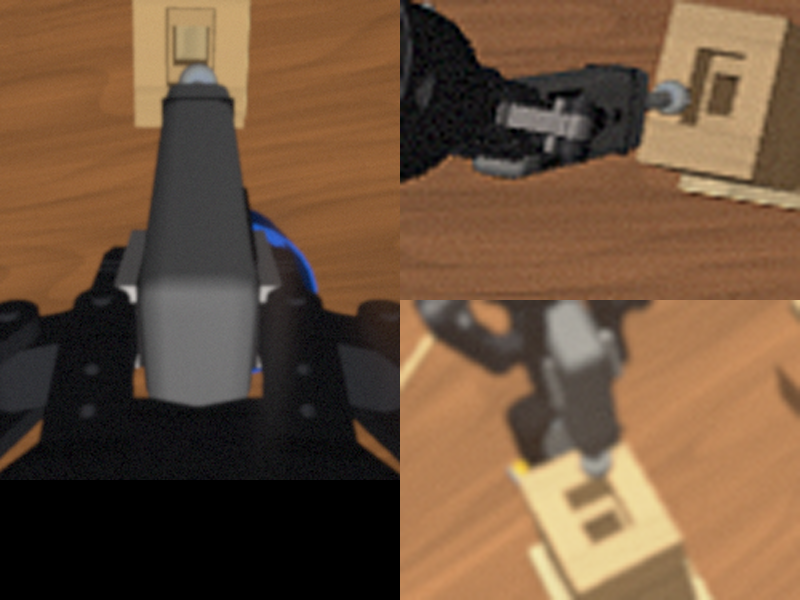

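The ball is visible in all three views: about (319,150) in the wrist picture, (161,211.5) in the top and (215,261) in the side. That is close to the prediction for a 15° tilt. Next I'll segment it and triangulate.

```bash
cat >> h.py <<'E'
def ball(n,img,guess,r=9,dbg=False):
    x0,y0=int(guess[0])-r,int(guess[1])-r;w=img[y0:y0+2*r+1,x0:x0+2*r+1].astype(int)
    m=((w[...,0]>=w[...,2]-5)&(w.max(2)>75)).astype(np.uint8)   # bluish-grey, not wood, not black
    k,l,st,ce=cv2.connectedComponentsWithStats(m)
    if k<2:return None
    i=1+np.argmax(st[1:,4]);c=ce[i]+[x0,y0];return c,st[i]
E
python3 - <<'E'
from h import *
s=readout.observe()
G=dict(wrist=(319,150),top=(161,211),side=(215,261));C={}
for n in G:
    b=ball(n,cv2.imread(f"pics/{n}6.png"),G[n],18 if n=="wrist" else 5);print(n,b)
    C[n]=b[0]
Rt=Ro.from_euler('xyz',s["tool_rot"]).as_matrix();pinch=s["position"]-Rt[:,2]*bot.pinch_z
from itertools import combinations
for a,b in combinations(G,2):
    o1,d1=ray(a,[C[a]],s);o2,d2=ray(b,[C[b]],s);p,e=tri(o1,d1[0],o2,d2[0]);q=Rt.T@(p-pinch)
    print(a,b,p.round(4),"gap",round(e,4),"tool",q.round(4),"tilt",np.degrees(np.arctan2(q[0],q[2])),np.degrees(np.arctan2(q[1],q[2])),np.linalg.norm(q))
E
```

```text
wrist (array([318.47783251, 147.41871921]), array([  7,   9,  22,  13, 203], dtype=int32))
top (array([160.67647059, 210.52941176]), array([ 0,  2,  9,  7, 34], dtype=int32))
side NoneTraceback (most recent call last):
  File "<stdin>", line 6, in <module>
TypeError: 'NoneType' object is not subscriptable
```

```bash
python3 - <<'E'
from h import *
s=readout.observe()
C=dict(wrist=(318.5,152),top=(161.2,211.2),side=(215.2,261.2))
Rt=Ro.from_euler('xyz',s["tool_rot"]).as_matrix();pinch=s["position"]-Rt[:,2]*bot.pinch_z
from itertools import combinations
for a,b in combinations(C,2):
    o1,d1=ray(a,[C[a]],s);o2,d2=ray(b,[C[b]],s);p,e=tri(o1,d1[0],o2,d2[0]);q=Rt.T@(p-pinch)
    print(a,b,p.round(4),"gap",round(e,4),"tool",q.round(4),"tilt",np.degrees(np.arctan2(q[0],q[2])),np.degrees(np.arctan2(q[1],q[2])),np.linalg.norm(q))
E
```

```text
wrist top [0.5712 0.3435 0.1562] gap 0.0004 tool [0.0386 0.0008 0.1428] tilt 15.136078182453398 0.31666626455546093 0.1479597546015524
wrist side [0.5716 0.3436 0.1603] gap 0.0003 tool [0.039  0.0006 0.1386] tilt 15.698222480608948 0.23847977526615133 0.14401946700759802
top side [0.5716 0.3429 0.159 ] gap 0.002 tool [0.0392 0.0013 0.14  ] tilt 15.626245398762117 0.5219087728066438 0.14541736834308924
```

Call:
{"fn": "drive_tool", "kwargs": {"targets": [{"dx": 0,"dy": 0,"dz": 0,"yaw": 0,"fingers": 1},{"dx": 0,"dy": 0,"dz": 0,"yaw": -0.041,"fingers": 1},{"dx": 0,"dy": 0.1,"dz": 0,"yaw": -0.041,"fingers": 1},{"dx": -0.05,"dy": 0.2,"dz": 0,"yaw": 0,"fingers": 1},{"dx": -0.08,"dy": 0.35,"dz": 0,"yaw": 0,"fingers": 1},{"dx": -0.08,"dy": 0.35,"dz": 0,"yaw": 0,"fingers": 1},{"dx": -0.08,"dy": 0.35,"dz": 0,"yaw": 0,"fingers": 1},{"dx": -0.08,"dy": 0.35,"dz": 0,"yaw": 0,"fingers": 1},{"dx": -0.08,"dy": 0.35,"dz": 0,"yaw": 0,"fingers": 1},{"dx": -0.08,"dy": 0.35,"dz": 0,"yaw": 0,"fingers": 1},{"dx": -0.08,"dy": 0.35,"dz": 0,"yaw": 0,"fingers": 1},{"dx": -0.08,"dy": 0.35,"dz": 0,"yaw": 0,"fingers": 1},{"dx": -0.08,"dy": 0.35,"dz": 0,"yaw": 0,"fingers": 1},{"dx": -0.08,"dy": 0.35,"dz": 0,"yaw": 0,"fingers": 1},{"dx": -0.05,"dy": 0.3,"dz": 0,"yaw": 0,"fingers": 1},{"dx": -0.02,"dy": 0.18,"dz": 0,"yaw": 0,"fingers": 1},{"dx": 0,"dy": 0,"dz": 0,"yaw": 0,"fingers": 1},{"dx": 0,"dy": 0,"dz": 0,"yaw": 0,"fingers": 1}], "squeeze": 80}}

```text
clock: 22.95
position: [0.4241, -0.0724, 0.2828]
tool_rot: [3.139, 0.004, -0.042]
force: [-0.3, 0.7, -2.3]
grip_width: 0.0252
finger_force: 81.0
```

Call:
{"fn": "drive_tool", "kwargs": {"targets": [{"dx": 0,"dy": 0,"dz": 0.2,"yaw": 0,"fingers": 1},{"dx": 0,"dy": 0,"dz": 0.25,"yaw": 0,"fingers": 1},{"dx": 0,"dy": 0,"dz": 0.2,"yaw": 0,"fingers": 1},{"dx": 0,"dy": 0,"dz": 0.1,"yaw": 0,"fingers": 1},{"dx": 0,"dy": 0,"dz": 0,"yaw": 0,"fingers": 1},{"dx": 0,"dy": 0,"dz": 0,"yaw": 0,"fingers": 1}]}}

```text
clock: 23.55
position: [0.4242, -0.0725, 0.2084]
tool_rot: [3.139, 0.004, -0.041]
force: [-0.3, 0.2, -2.1]
grip_width: 0.0249
finger_force: 80.9
```

```bash
python3 - <<'E'
from h import *
s=readout.observe();print(s["position"],s["tool_rot"],s["force"])
I={n:grab_frame(n) for n in("wrist","top","side")}
Rt=Ro.from_euler('xyz',s["tool_rot"]).as_matrix();pinch=s["position"]-Rt[:,2]*bot.pinch_z
P=pinch+Rt@[.0388,.0008,.140]
for n in I:
    cv2.imwrite(f"pics/{n}7.png",I[n]);g=proj(n,P,s)[0];r=18 if n=="wrist" else 9;x0,y0=g.astype(int)-r
    w=I[n][y0:y0+2*r+1,x0:x0+2*r+1].astype(int);sat=cv2.cvtColor(w.astype(np.uint8),cv2.COLOR_BGR2HSV)
    print(n,"guess",g.round(1),"origin",x0,y0)
    step=2 if n=="wrist" else 1
    for row in range(0,2*r+1,step): print(" ".join(("#" if w[row,c].max()<70 else "o" if w[row,c,2]-w[row,c,0]<22 else ".") for c in range(0,2*r+1,step)))
E
```

```text
[ 0.42417396 -0.07252321  0.20844853] [ 3.13858474  0.00363116 -0.04099356] [-0.28975087  0.21419676 -2.05584799]
wrist guess [318.6 151.9] origin 300 133
. . . . . . . . . # . . . . . . . . .
. . . . . . . . . . . . . . . . . . .
. . . . . . . . . . . . . . . . . . .
. . . . . . . . . o . . . . . . . . .
. . . . . . . o o o o o . . . . . . .
. . . . . . o o o o o o o o . . . . .
. . . . . o o o o o o o o o . . . . .
. . . . o o o o o o o o o o o . . . .
. . . . o o o o o o o o o o o . . . .
. . . . o o o o o o o o o o o . . . .
. . . # # # # # # # # # # # # # . . .
. # # # # # # # # # # # # # # # # # .
. # # # # # # # # # # # # # # # # # o
# # # # # # # # # # # # # # # # # # #
# # # # # # # # # # # # # # # # # # #
# # # # # # # # # # # # # # # # # # #
# # # # # # # # # # # # # # # # # # #
# # # # # # # # # # # # # # # # # # #
# # # # # # # # # # # # # # # # # # #
top guess [345.9 256.5] origin 336 247
o o o o . o o o o o o # o o o o o . o
o o o o o o o o o o # o o o o o o o o
o o o o o o o o o o # o o o o o o o o
o o o o o o o o o o # o o o o o o o o
o o o o o o o o o # o o o o . o 
[... 599 characters left out ...]
 . . . o o . o o
. . . . . . . . . . . . . . . . . . o
. . . . . . . . . . . . . o . . o o o
. . . . . . . . . . . . . . . . . . .
. . . . . . . . . . . . . . . . . . .
. . . . . . . . . . . . . . . . . . .
. . . . . . . . . . o . . . . . . . .
. . . . . . . . . o o o . . . . . . .
. . . . . . . . o o o o . . . . . . .
. . . . . . . . o o o o . . . . . . .
. . . . . . . . . o o . . . . . . . .
. . . . . . . . . . . . . . . . . . .
. . . . . . . . . . . . . . . . . . .
. . . . . . . . . . . . . . . . . . .
. . . . . . . . . . . . . . . . . . .
. . . . . . . . . . . . . . . . . . .
. . . . . . . . . . . . . . . . . . .
. . . . . . . . . . . . . . . . . . .
. . . . . . . . . . . . . . . . . . .
```

```bash
python3 - <<'E'
from h import *
s=readout.observe();w=cv2.imread("pics/wrist7.png")
d=np.load("panel.npz");R=d["R"];p0=d["p0"]+[.001,0,0];n=R[:,2]
Rt=Ro.from_euler('xyz',s["tool_rot"]).as_matrix()
c0=np.array([.4755,-.076,.0356]);g=proj("wrist",c0,s)[0];print("cross pred px",g)
gray=w.max(2).astype(int);bg=cv2.medianBlur(w.max(2),21).astype(int);m=(bg-gray>25)
v,u=np.nonzero(m);k=(abs(u-g[0])<75)&(v>80)&(v<200);u,v=u[k],v[k]
W=onplane("wrist",np.c_[u,v],p0,n,s);L=(W-c0)@R*1000
ok=(abs(L[:,0])<45)&(abs(L[:,1])<45);L=L[ok]
print(len(L))
V=L[(abs(L[:,1])<6)&(L[:,0]>5)];print("x-stroke: n",len(V),"y med",np.median(V[:,1]),"x range",V[:,0].min(),V[:,0].max())
H=L[(abs(L[:,1])>10)&(abs(L[:,0])<8)];print("y-stroke n",len(H),"x med" ,np.median(H[:,0]) if len(H) else None,"y range",(H[:,1].min(),H[:,1].max()) if len(H) else None)
tip=s["position"]+Rt@[.0415,.0008,.131];q=(tip-c0)@R;print("tip rel cross in panel mm",q*1000)
ax=Rt@[.267,0,.9636];print("axis vs normal deg",np.degrees(np.arccos(-ax@n)))
E
```

```text
cross pred px [318.8463274  132.32281517]
510
x-stroke: n 94 y med 1.7890870376371488 x range 5.225525225299037 26.10410022710357
y-stroke n 127 x med 0.35359261275551684 y range (np.float64(-23.41134664447713), np.float64(26.942296283920168))
tip rel cross in panel mm [ 0.99227454  0.27884756 43.12280653]
axis vs normal deg 0.9047517281471286
```

Call:
{"fn": "drive_tool", "kwargs": {"targets": [{"dx": 0.015,"dy": -0.01,"dz": 0.07,"yaw": 0,"fingers": 1},{"dx": 0.031,"dy": 0,"dz": 0.116,"yaw": 0,"fingers": 1},{"dx": 0.026,"dy": 0,"dz": 0.1,"yaw": 0,"fingers": 1},{"dx": 0.013,"dy": 0,"dz": 0.05,"yaw": 0,"fingers": 1},{"dx": 0,"dy": 0,"dz": 0,"yaw": 0,"fingers": 1},{"dx": 0,"dy": 0,"dz": 0,"yaw": 0,"fingers": 1}]}}

```text
clock: 24.3
position: [0.4321, -0.0724, 0.1742]
tool_rot: [3.138, 0.004, -0.042]
force: [0.1, -0.7, -2.6]
grip_width: 0.0249
finger_force: 80.9
```

```bash
cat > tip.py <<'E'
from h import *
s=readout.observe();d=np.load("panel.npz");R=d["R"]
Rt=Ro.from_euler('xyz',s["tool_rot"]).as_matrix();c=np.array([.4755,-.076,.0356])+R@[.0004,.001,0]
print(s["clock"],s["position"],"tip-cross mm",((s["position"]+Rt@[.0415,.0008,.131]-c)@R*1000).round(2),"F along n",s["force"]@R[:,2],"F",s["force"].round(2),"M",s["moment"].round(3))
E
python3 tip.py
```

```text
24.3 [ 0.43213801 -0.07235373  0.17419887] tip-cross mm [-0.95 -0.38  7.83] F along n -2.5767660457519774 F [ 0.12 -0.68 -2.63] M [ 0.001  0.027 -0.029]
```

Call:
{"fn": "drive_tool", "kwargs": {"targets": [{"dx": 0.017,"dy": -0.004,"dz": 0.025,"yaw": 0,"fingers": 1},{"dx": 0.008,"dy": 0,"dz": 0.03,"yaw": 0,"fingers": 1},{"dx": 0,"dy": 0,"dz": 0,"yaw": 0,"fingers": 1},{"dx": 0,"dy": 0,"dz": 0,"yaw": 0,"fingers": 1},{"dx": 0,"dy": 0,"dz": 0,"yaw": 0,"fingers": 1}]}}

```text
clock: 24.8
position: [0.4348, -0.0718, 0.1689]
tool_rot: [3.139, 0.004, -0.041]
force: [0.3, -0.4, -3.0]
grip_width: 0.0251
finger_force: 80.9
```

```bash
python3 tip.py
```

```text
24.8 [ 0.4347549  -0.07181332  0.16885341] tip-cross mm [0.25 0.33 2.  ] F along n -3.0223274978101644 F [ 0.31 -0.4  -3.04] M [ 0.022  0.04  -0.039]
```

Step down 1.5 mm at a time until contact.

Call:
{"fn": "drive_tool", "kwargs": {"targets": [{"dx": 0.004,"dy": 0,"dz": 0.0145,"yaw": 0,"fingers": 1},{"dx": 0.004,"dy": 0,"dz": 0.0145,"yaw": 0,"fingers": 1},{"dx": 0,"dy": 0,"dz": 0,"yaw": 0,"fingers": 1},{"dx": 0,"dy": 0,"dz": 0,"yaw": 0,"fingers": 1}]}}

```text
clock: 25.2
position: [0.4355, -0.0719, 0.1658]
tool_rot: [3.139, 0.004, -0.041]
force: [0.8, -0.1, -3.0]
grip_width: 0.0249
finger_force: 80.9
```

```bash
python3 tip.py
```

```text
25.2 [ 0.43552656 -0.07187235  0.1658354 ] tip-cross mm [ 0.2   0.29 -1.12] F along n -3.111543507137559 F [ 0.81 -0.12 -3.  ] M [0.02  0.039 0.013]
```

```bash
cat > chk.py <<'E'
from h import *
s=readout.observe();w=grab_frame("wrist")
d=np.load("panel.npz");R=d["R"];p0=d["p0"]+[.001,0,0];n=R[:,2];c0=np.array([.4755,-.076,.0356])
b=w.astype(int);gray=w.max(2).astype(int);bg=cv2.medianBlur(w.max(2),21).astype(int)
v,u=np.nonzero(bg-gray>25);k=(v>80)&(v<200)&(abs(u-318)<90);u,v=u[k],v[k]
L=(onplane("wrist",np.c_[u,v],p0,n,s)-c0)@R*1000
V=L[(abs(L[:,1])<6)&(L[:,0]>12)&(L[:,0]<32)];H=L[(abs(L[:,1])>11)&(abs(L[:,1])<32)&(abs(L[:,0])<7)]
cx=np.median(H[:,0]);cy=np.median(V[:,1]);print("cross meas (mm rel c0)",cx,"|",V[:,0].max()-25,"; y",cy,H[:,1].min(),H[:,1].max())
m=((b[...,2]-b[...,0]<22)&(gray>70)).astype(np.uint8);m[:100]=0;m[175:]=0;m[:,:290]=0;m[:,350:]=0
k,l,st,ce=cv2.connectedComponentsWithStats(m);i=1+np.argmax(st[1:,4]);x,y,ww,hh,a=st[i];print("ball box",x,y,ww,hh,a)
cw=c0+R@[cx/1000,cy/1000,0]
for gap in(-.002,0,.002):
    B=cw+n*(.010+gap);e=[proj("wrist",B+.010*q,s)[0] for q in(R[:,0],R[:,1],-R[:,1])]
    ctr=proj("wrist",B,s)[0];rad=320*.010/np.linalg.norm(B-camT("wrist",s)[1][:3,3]);print(gap,"pred ball ctr",ctr.round(1),"rad px",round(rad,1),"top",round(ctr[1]-rad,1))
print("obs: u ctr",x+(ww-1)/2,"top",y)
E
python3 chk.py
```

```text
cross meas (mm rel c0) 0.46968761322274355 | 1.040389204310408 ; y 1.0618875001063508 -23.628773680696334 26.418197051660204
ball box 307 139 25 15 233
-0.002 pred ball ctr [318.9 151.5] rad px 12.0 top 139.5
0 pred ball ctr [318.9 152.4] rad px 12.1 top 140.3
0.002 pred ball ctr [318.9 153.4] rad px 12.2 top 141.2
obs: u ctr 319.0 top 139
```

The ball lines up with the cross to within about 1 mm. Going on down.

Call:
{"fn": "drive_tool", "kwargs": {"targets": [{"dx": 0.003,"dy": 0,"dz": 0.0145,"yaw": 0,"fingers": 1},{"dx": 0.003,"dy": 0,"dz": 0.0145,"yaw": 0,"fingers": 1},{"dx": 0,"dy": 0,"dz": 0,"yaw": 0,"fingers": 1},{"dx": 0,"dy": 0,"dz": 0,"yaw": 0,"fingers": 1}]}}

```text
clock: 25.65
position: [0.4361, -0.0719, 0.163]
tool_rot: [3.139, 0.004, -0.041]
force: [-0.8, 0.4, 0.3]
grip_width: 0.0254
finger_force: 81.2
```

```bash
python3 tip.py
```

```text
25.65 [ 0.43614347 -0.07188393  0.16298626] tip-cross mm [ 0.08  0.32 -4.03] F along n 0.46329909527705515 F [-0.78  0.4   0.27] M [0.141 0.09  0.097]
```

Call:
{"fn": "drive_tool", "kwargs": {"targets": [{"dx": 0.004,"dy": 0,"dz": 0.0145,"yaw": 0,"fingers": 1},{"dx": 0.004,"dy": 0,"dz": 0.0145,"yaw": 0,"fingers": 1},{"dx": 0,"dy": 0,"dz": 0,"yaw": 0,"fingers": 1},{"dx": 0,"dy": 0,"dz": 0,"yaw": 0,"fingers": 1},{"dx": 0,"dy": 0,"dz": 0,"yaw": 0,"fingers": 1}]}}

```text
clock: 26.15
position: [0.4369, -0.0719, 0.1601]
tool_rot: [3.139, 0.004, -0.041]
force: [-1.0, 0.3, 2.0]
grip_width: 0.0249
finger_force: 81.5
```

```bash
python3 tip.py; python3 chk.py; python3 tip.py
```

```text
26.15 [ 0.43691931 -0.07193644  0.16010414] tip-cross mm [ 0.09  0.3  -7.01] F along n 2.2070920921400594 F [-0.96  0.34  2.02] M [ 0.131  0.239 -0.022]
cross meas (mm rel c0) 0.8032608238168091 | 0.20123102087013223 ; y 1.4716279027377217 -23.946151375836955 25.98183318107287
ball box 307 141 24 12 206
-0.002 pred ball ctr [318.5 153.7] rad px 12.3 top 141.5
0 pred ball ctr [318.5 154.7] rad px 12.4 top 142.3
0.002 pred ball ctr [318.5 155.6] rad px 12.5 top 143.2
obs: u ctr 318.5 top 141
26.2 [ 0.43692042 -0.07195126  0.1601056 ] tip-cross mm [ 0.09  0.28 -7.01] F along n 2.2814385655119933 F [-1.41  0.27  1.98] M [0.132 0.245 0.035]
```

Call:
{"fn": "drive_tool", "kwargs": {"targets": [{"dx": 0.0035,"dy": 0,"dz": 0.0125,"yaw": 0,"fingers": 1},{"dx": 0,"dy": 0,"dz": 0,"yaw": 0,"fingers": 1},{"dx": 0,"dy": 0,"dz": 0,"yaw": 0,"fingers": 1},{"dx": 0,"dy": 0,"dz": 0,"yaw": 0,"fingers": 1}]}}

```text
clock: 26.6
position: [0.4373, -0.072, 0.1588]
tool_rot: [3.139, 0.004, -0.041]
force: [-1.5, 0.2, 2.9]
grip_width: 0.0253
finger_force: 81.5
```

```bash
python3 tip.py; python3 chk.py; python3 tip.py; python3 - <<'E'
from h import *
F=[]
for i in range(8): grab_frame("top");F.append(readout.observe()["force"])
d=np.load("panel.npz");print("mean F.n",np.mean(F,0)@d["R"][:,2],np.mean(F,0))
# compare bystanders/tubs before-after in the top view
a=cv2.imread("pics/top0.png").astype(int);b=grab_frame("top").astype(int)
for n,(x,y,w,h) in dict(glue=(435,140,45,45),tape=(178,150,40,28),hammer=(275,90,40,92)).items(): print(n,abs(a-b)[y:y+h,x:x+w].mean())
E
```

```text
26.6 [ 0.437271   -0.07195942  0.15883589] tip-cross mm [ 0.11  0.29 -8.33] F along n 3.1751637811967606 F [-1.48  0.23  2.89] M [0.161 0.281 0.024]
cross meas (mm rel c0) 0.46572133806860744 | 0.6055002417302013 ; y 1.0744436434110065 -23.864213038938495 26.67426788852494
ball box 307 141 24 12 191
-0.002 pred ball ctr [318.9 154.8] rad px 12.3 top 142.4
0 pred ball ctr [318.9 155.7] rad px 12.4 top 143.3
0.002 pred ball ctr [318.9 156.7] rad px 12.5 top 144.2
obs: u ctr 318.5 top 141
26.65 [ 0.43726743 -0.07196062  0.15884593] tip-cross mm [ 0.1   0.28 -8.32] F along n 3.7379206258208697 F [-1.84  1.    3.37] M [0.092 0.323 0.051]
mean F.n 3.456640035729979 [-1.57225524  0.25751375  3.15609193]
glue 2.937448559670782
tape 3.987797619047619
hammer 2.8992753623188405
```

```bash
python3 -c "
from workcell import workorder,readout
print(readout.observe()['finger_force']);print(workorder.job_done())"
```

```text
81.51034712791443
the job is handed in; nothing more can be done
None
```

I handed the job in at about 27 s: the wedges and brace are in their tubs, and the meter is held on the cross to about 1–1.5 mm, within about 1° of square at my last tilt check (before contact), pressed at about 6 N (half travel by the spring figures), with the hammer, glue bottle and tape measure untouched.

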